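Unlock a wire reel from its keyed stand

ROBOT

A 6-joint arm with a two-finger parallel gripper is mounted at the origin on a cart in front of the work surface, level with it; the furniture and walls round the work are solid. World frame = base frame: x ahead of the robot, y to its left, z up, the work surface at z = 0. Lengths are in m, angles in rad, forces in N, time in s.
With the tool pointing down it reaches from about 0.275 to 0.875 m from the base axis. Payload 12.5 kg.
Tool frame: the origin (TCP) lies on the mounting face of the last link; the fingertips stand 173 mm ahead of it and the grasp point (between the pads) lies robot.hold_point_z ahead of it (robot.hold_point_z is the distance from the TCP to the grasp point, in m); z points along the fingers, y is the line along which they close (so a half turn about z gives the same grasp; the last joint's range is limited). The gripper opens to 85 mm and grips with 20 to 120 N. Pads are 22 mm wide; open, the fingers measure 114 mm over their backs; the gripper's body (76 mm by 85 mm) begins 54 mm behind the grasp point. The pads swing forward as they close: fully open they stand 13 mm farther back than shut.
Start: joints at [1.051, 0.351, 1.652, -0, 1.139, -0.085], TCP at [0.232, 0.499, 0.405] pointing down, gripper open.
Joint ranges: [-2.75, 2.75], [-0.79, 2.1], [0.01, 2.65], [-1.57, 4.71], [0.07, 3.14], [-2.87, 2.87]. Speed limits (rad/s): [2.22, 2.22, 2.79, 3.14, 3.14, 3.14].

INTERFACE

Orientations are given as a unit quaternion [x, y, z, w].
In Python, from workcell import robot gives the robot as it stands.
- The arm moves only by the tool step_arm, never from a script. Its argument "steps" is a list of rows, each an object with "fingers": the closure, from -1 (fully open) to 1 (shut); "translation": the shift along the tool's x, y, z in m, a list of three; "rot": the turn, a rotation vector about the tool's x, y, z in rad, a list of three. In form: [{"fingers": fingers, "translation": [x, y, z], "rot": [rx, ry, rz]}, ...]. A call has 1 to 10 rows; each row shifts and turns the commanded pose from where the row before left it, along the tool's axes as they then stand; what a row does not reach is not made up. A row lasts 1/10 s, in which the tool goes at most 50 mm and 8.59 degrees, less where a joint would pass 70% of its speed; a pose out of reach is approached as far as the arm can. A call with a gripper value outside its range is refused whole. The fingers move at their own pace and stop on an object; "newtons" is the grip in N (left out, the last holds). Time passes only in rows, so rows that do not move let the fingers close. It gives the time, the measured TCP pose, the force, the opening and the grip force at its end, in the units of the state.
- robot.state(): the state, without advancing time (a new reading comes with each control period).
- robot.read_camera(name): name is "side" or "top" or "wrist"; returns a dict with "frame" (480x640x3 uint8, blue, green, red), "z_map" (480x640 float32, m along the optical axis (not along the pixel's ray), 0 where there is no reading), "vfov" (degrees; the focal length in pixels is half the picture's height over the tangent of half this angle, whatever the lens; pixels are square), "cx", "cy" (the principal point, pixels), "pose" (4x4, takes a point from camera to world coordinates). Camera axes: x right, y up, looking along -z (the intrinsics and any distortion apply to the point x, -y, -z); pixel columns grow to the right and rows downward; lengths in m; the calibration is good to about 2 mm. The wrist camera is an equidistant fisheye: a pixel r from the principal point sees the ray r / f radians off the axis. A picture is of the moment at which its call begins.
- robot.finish_job(): hands the job in; it is judged then, once.
The state is a dict: "time_s": time; "qpos": joint angles; "qd": joint speeds; "joint_torque": joint torques, N m; "tool_pos": TCP position; "ee_rot": TCP orientation; "contact_force": force on the tool from outside, world axes, zero at the start; "moment": the same for the moment, N m; "grip_width": finger opening in m; "grip_force": force on a finger pad.
Only numpy, scipy, OpenCV 4.12 (cv2) and the standard library are available. Lean on these libraries where they do the work, as an engineer would, in place of code of your own. Each camera call takes 0.05 s, during which the arm holds its last target. There are 200 camera calls.

TASK

Take the reel of copper wire off its stand and set it down in the dark parts tray, the same way up, without dropping it. A cross pin hidden inside the hub holds the reel down except at two turning positions half a turn apart, so feel for one: turn the reel a little at a time, trying it with only a light upward pull and never forcing it, until it slides straight up off the spindle. Leave the solder reel on its own stand, and the screwdriver, tweezers and memo pad where they are.

Things in the scene. Friction and masses are not known exactly. Their poses are not given: they have to be found in the camera images.
- copper_reel: The reel to take: 54 mm across, 44 mm high, black flanges 4.5 mm thick, wound with reddish copper wire 48 mm across. Origin: centre of its underside; z up its axis. Bore 17 mm. The lowest 10 mm of the hub have a slot 10 mm wide across the bore along the reel's x; above it a groove, in which the pin rides: it lifts 3.5 mm, then the pin stops it unless the slot lies along the pin (within 0.27 rad).
- copper_reel_top (a point): Centre of the copper reel's flat top face, 44 mm above its underside. Best gripped across the top flange (54 mm), from above; the reel turns freely about the spindle.
- copper_stand: Its heavy fixed stand: dark steel disc 84 mm across, 12 mm thick; origin at the centre of the underside, z up the spindle. The reel's underside rests 15 mm above the origin. A cross pin 4 mm thick, 24 mm long goes through the spindle 30.5 mm above the origin, hidden in the reel's hub; it points in an unknown direction that has nothing to do with the stand's own x and y.
- copper_stand_tip (a point): Rounded tip of its upright steel spindle (14 mm in diameter), 68 mm above the stand's underside, so 9 mm above the seated reel's top.
- solder_reel: A reel of the same shape with blue flanges, wound with bright grey solder wire, on its own stand of the same kind; leave it there. Origin at the centre of its underside.
- solder_stand: The solder reel's stand, the same as the other. Origin at the centre of its underside.
- tray: Shallow dark grey open parts tray 92 x 150 x 16 mm (x, y, z), loose on the desk; origin at the centre of its underside, floor 2 mm above it, inside 86 x 144 mm, walls 3 mm thick and 16 mm high.
- screwdriver: Small screwdriver with red handle lying on the mat, 164 mm long along its y; origin at mid-length. Leave it alone.
- tweezers: Steel tweezers lying on the desk, 118 mm long along their y. Leave them alone.
- memo_pad: Yellow block of notes 76 x 76 x 17 mm lying on the desk. Leave it alone.

How it is judged:
By the outcome, as a careful person would: the job done as asked, in the order asked, and still so for the second after the job is handed in, with the robot touching nothing.
It also fails if it takes over 64 s, if anything falls off the work surface, if the arm or the gripper's body presses on something with over 40 N, if the wrist force passes 120 N, or if a joint passes its speed limit or range.

## Working session

There is one attempt and no reset: what is moved stays moved. The work goes in short steps, Python scripts to look and compute and a tool call to move; the robot and the scene stay as the last step left them, time stands still between calls to the robot, and variables do not carry over. Pictures are saved under pics/ and viewed, at most 10 in all, crops included, and the job is handed in when it is done.

Besides the shell and the picture viewer there is one more tool, called after "Call:" as name([rows], argument=value, ...), one row to a line, values as JSON. step_arm: Moves the arm, as the interface text tells. Its arguments: {"type":"object","properties":{"steps":{"type":"array","items":{"type":"object","properties":{"fingers":{"type":"number"},"translation":{"type":"array","items":{"type":"number"}},"rot":{"type":"array","items":{"type":"number"}}}}},"newtons":{"type":"number"}},"required":["steps"]}

```bash
mkdir -p pics; python3 - <<'E'
from workcell import robot
import cv2,numpy as np
print(robot.hold_point_z, robot.state())
ims=[]
for n in("top","side"):
    d=robot.read_camera(n); cv2.imwrite(f"pics/{n}0.png",d["frame"]); np.savez(f"{n}0.npz",**d)
    print(n,d["vfov"],d["cx"],d["cy"],d["pose"])
E
```

```text
0.1547 {'time_s': 0.0, 'qpos': array([ 1.05141777e+00,  3.51234945e-01,  1.65241133e+00, -8.31233412e-06,
        1.13907789e+00, -8.45899474e-02]), 'qd': array([-1.15898350e-03,  5.11332738e-04, -8.20760229e-06, -2.02169627e-04,
       -4.89665610e-04,  3.96679351e-04]), 'joint_torque': array([-5.66427243e-04, -5.06108057e+01, -2.91404289e+01, -1.32905416e-04,
        4.53132714e-03, -4.56682005e-05]), 'tool_pos': array([0.23158132, 0.49873297, 0.40416386]), 'ee_rot': array([ 2.15684261e-01,  9.76462994e-01, -5.41276274e-04, -1.64661186e-04]), 'contact_force': array([0.45989202, 0.41966007, 0.66493009]), 'moment': array([-0.01982705, -0.01218739,  0.00034371]), 'grip_force': 0.0, 'grip_width': 0.08563184068942654}
top 48.44978799517717 327.0766359128205 237.3919873018584 [[ 0.0055215   0.98804438 -0.15407084  0.36367495]
 [-0.99973344  0.00890825  0.02130005  0.00906029]
 [ 0.02241789  0.15391216  0.98783019  1.0417154 ]
 [ 0.          0.          0.          1.        ]]
side 43.72066501636249 322.4582013740308 239.12712291668038 [[ 0.99996872  0.00558831 -0.00559716  0.51797169]
 [-0.00767418  0.85679362 -0.51560237 -0.58041957]
 [ 0.00191426  0.51562919  0.85680971  1.0229434 ]
 [ 0.          0.          0.          1.        ]]
```

View pics/top0.png

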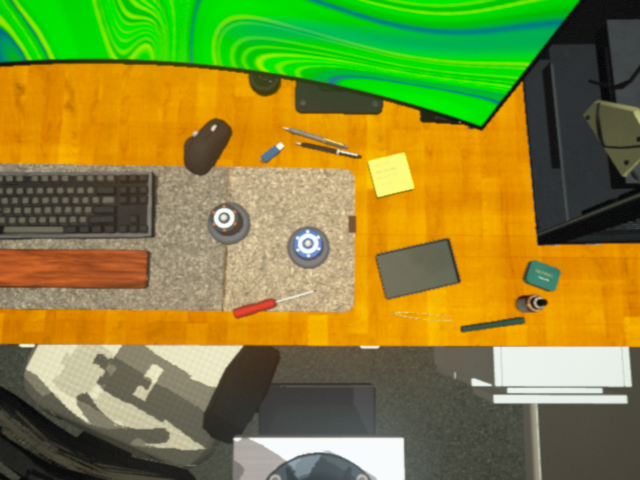

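View pics/side0.png

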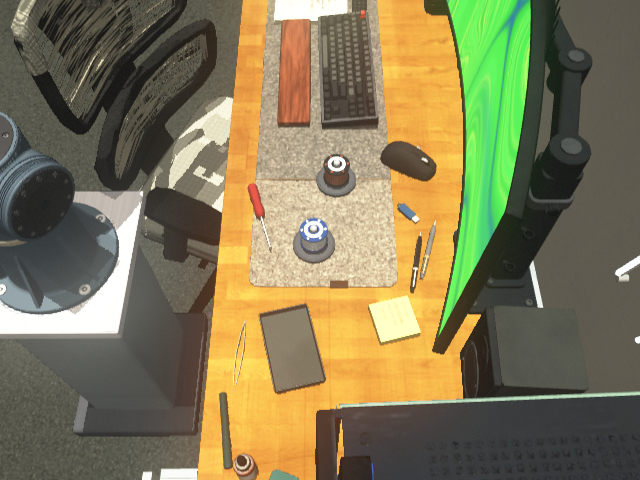

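The top view shows the copper reel at about (226,218), the solder reel at (308,243) and the tray at (418,268). In the side view the copper reel's top is at about (336,164) and the tray at (292,348).

```bash
cat > h.py <<'E'
import numpy as np,cv2
def ray(d,u,v):
    f=240/np.tan(np.radians(float(d["vfov"]))/2)
    r=np.array([(u-d["cx"])/f,-(v-d["cy"])/f,-1.0]); P=d["pose"]
    return P[:3,3],P[:3,:3]@r
def onz(d,u,v,z):
    o,r=ray(d,u,v); return o+r*(z-o[2])/r[2]
def cloud(d):
    z=d["z_map"]; f=240/np.tan(np.radians(float(d["vfov"]))/2)
    v,u=np.mgrid[:480,:640]; c=np.stack([(u-d["cx"])/f*z,-(v-d["cy"])/f*z,-z],-1)
    return c@d["pose"][:3,:3].T+d["pose"][:3,3]
E
python3 - <<'E'
from h import *
for n,b,t in(("top",(200,195,255,250),(365,230,470,305)),("side",(305,140,370,205),(250,295,335,400))):
    d=np.load(n+"0.npz"); p=cloud(d)
    q=p[b[1]:b[3],b[0]:b[2]].reshape(-1,3)
    print(n,"mat z",np.median(q[q[:,2]<.012,2]),"hist",np.histogram(q[:,2],bins=np.arange(-.01,.09,.005))[0])
    m=(q[:,2]>.045)&(q[:,2]<.068); print("reel top pts",m.sum(),q[m].mean(0),q[m].min(0),q[m].max(0), (q[m].max(0)+q[m].min(0))/2)
    m=q[:,2]>.068; print("tip",m.sum(),q[m].mean(0) if m.any() else 0)
    # disc fits via hull at top heights
    mm=((p[...,2]>.052)&(p[...,2]<.067)); k=np.zeros((480,640),np.uint8); k[b[1]:b[3],b[0]:b[2]]=mm[b[1]:b[3],b[0]:b[2]]
    pts=p[k>0][:,:2].astype(np.float32); c,r=cv2.minEnclosingCircle(pts*1000); print("circle",c,r)
    fr=d["frame"]; g=fr[t[1]:t[3],t[0]:t[2]]; hsv=cv2.cvtColor(g,cv2.COLOR_BGR2HSV)
    k=((hsv[...,1]<110)&(hsv[...,2]<140)).astype(np.uint8)
    cs,_=cv2.findContours(k,0,2); cc=max(cs,key=cv2.contourArea)
    w=np.array([onz(d,u+t[0],v+t[1],.016)[:2] for u,v in cc[:,0]],np.float32)*1000
    print("tray",cv2.minAreaRect(w))
    pc=p[t[1]:t[3],t[0]:t[2]][k>0]; print("tray z",np.percentile(pc[:,2],[5,50,95]))
    cv2.imwrite(f"pics/{n}c.png",cv2.resize(fr[b[1]-10:b[3]+10,b[0]-10:b[2]+10],None,fx=7,fy=7,interpolation=2))
E
```

```text
top mat z -0.00039093941686352274 hist [  34 1155  431  348  273   55   25   13   12   11    7    2   38  478
   93   28    0    0    0]
reel top pts 630 [0.55227877 0.17999957 0.05829559] [0.52547741 0.15433183 0.04515014] [0.57941087 0.20762506 0.06761442] [0.55244414 0.18097845 0.05638228]
tip 31 [0.41856094 0.05845998 0.75921991]
circle (552.7037963867188, 180.59812927246094) 27.247121810913086
tray ((465.4816589355469, -188.197265625), (88.8597183227539, 147.5088653564453), 12.939644813537598)
tray z [-0.00508418 -0.00195004  0.00373201]
side mat z -0.000947733972175735 hist [ 134 2044  805  282  215   74   40   30   31   37   37   23   43  326
   71   16    1    0    0]
reel top pts 478 [0.55360524 0.17583713 0.05756466] [0.52871775 0.15133707 0.04513327] [0.57977438 0.20695054 0.06778898] [0.55424607 0.1791438  0.05646112]
tip 18 [ 0.52185525 -0.4962947   0.91708098]
circle (554.5210571289062, 178.32171630859375) 28.662033081054688
tray ((477.6722106933594, -218.59254455566406), (79.57742309570312, 97.39859771728516), 13.163042068481445)
tray z [-0.00492713 -0.00164885  0.01107723]
```

View pics/topc.png

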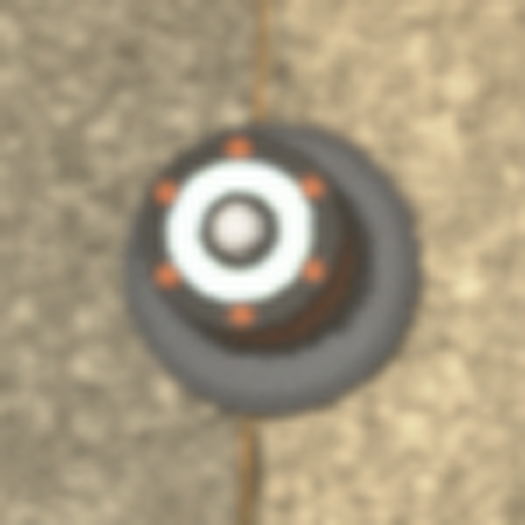

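The crop shows the copper reel from above: white label ring, spindle tip at crop (238,228), six unmarked orange holes, so nothing reveals the slot direction. Copper reel is about (0.553, 0.180) with its top at z about 0.058. The tray is about (0.465, -0.188), yawed 13°. Next I move above the reel.

Call:
step_arm([
  {"fingers": -1, "translation": [-0.0284, -0.0102, 0.007], "rot": [0, 0, 0]},
  {"fingers": -1, "translation": [-0.0284, -0.0102, 0.007], "rot": [0, 0, 0]},
  {"fingers": -1, "translation": [-0.0284, -0.0102, 0.007], "rot": [0, 0, 0]},
  {"fingers": -1, "translation": [-0.0284, -0.0102, 0.007], "rot": [0, 0, 0]},
  {"fingers": -1, "translation": [-0.0284, -0.0102, 0.007], "rot": [0, 0, 0]},
  {"fingers": -1, "translation": [-0.0284, -0.0102, 0.007], "rot": [0, 0, 0]},
  {"fingers": -1, "translation": [-0.0284, -0.0102, 0.007], "rot": [0, 0, 0]},
  {"fingers": -1, "translation": [-0.0284, -0.0102, 0.007], "rot": [0, 0, 0]},
  {"fingers": -1, "translation": [-0.0284, -0.0102, 0.007], "rot": [0, 0, 0]},
  {"fingers": -1, "translation": [-0.0284, -0.0102, 0.007], "rot": [0, 0, 0]},
])

```text
time_s: 1.1
tool_pos: [0.447, 0.2857, 0.3342]
ee_rot: [0.216, 0.976, -0.0, -0.0]
contact_force: [0.6, 0.5, 0.3]
grip_width: 0.0854
grip_force: 0.0
```

Call:
step_arm([
  {"fingers": -1, "translation": [-0.0284, -0.0102, 0.007], "rot": [0, 0, 0]},
  {"fingers": -1, "translation": [-0.0284, -0.0102, 0.007], "rot": [0, 0, 0]},
  {"fingers": -1, "translation": [-0.0284, -0.0102, 0.007], "rot": [0, 0, 0]},
  {"fingers": -1, "translation": [-0.0284, -0.0102, 0.007], "rot": [0, 0, 0]},
  {"fingers": -1, "translation": [-0.0284, -0.0102, 0.007], "rot": [0, 0, 0]},
  {"fingers": -1, "translation": [0, 0, 0], "rot": [0, 0, 0.1]},
  {"fingers": -1, "translation": [0, 0, 0], "rot": [0, 0, 0.1]},
  {"fingers": -1, "translation": [0, 0, 0], "rot": [0, 0, 0]},
  {"fingers": -1, "translation": [0, 0, 0], "rot": [0, 0, 0]},
])

```text
time_s: 2.0
tool_pos: [0.5535, 0.1807, 0.2995]
ee_rot: [0.311, 0.951, -0.0, -0.0]
contact_force: [-0.4, -0.5, 0.9]
grip_width: 0.0851
grip_force: 0.0
```

```bash
python3 - <<'E'
from h import *
from workcell import robot
s=robot.state(); print(s["time_s"],s["qpos"],s["tool_pos"],s["ee_rot"])
d=robot.read_camera("wrist"); np.savez("w1.npz",**d); cv2.imwrite("pics/w1.png",d["frame"]); print(d["pose"],d["vfov"],d["cx"],d["cy"])
E
```

```text
2.0 [ 2.35561436e-01  5.32961736e-01  1.65742891e+00 -1.57314015e-05
  9.51532814e-01 -7.03452712e-01] [0.55346533 0.18066075 0.29954737] [ 3.10659248e-01  9.50521333e-01 -9.21134996e-05 -1.37528593e-04]
[[ 5.90270363e-01 -7.78532501e-01 -2.13232370e-01  4.97895975e-01]
 [ 8.07205553e-01  5.69202397e-01  1.56294039e-01  2.20394730e-01]
 [-3.07613176e-04 -2.64378092e-01  9.64419063e-01  2.68880978e-01]
 [ 0.00000000e+00  0.00000000e+00  0.00000000e+00  1.00000000e+00]] 65.70646984690485 315.7827425024677 236.86318802987012
```

View pics/w1.png

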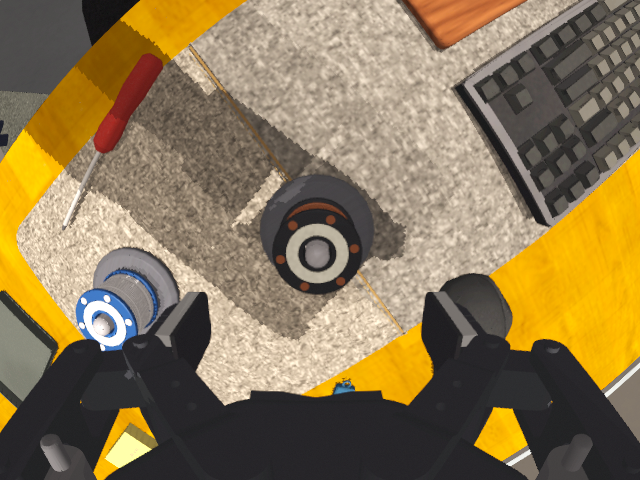

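The wrist view shows the copper reel's spindle tip at (317,254), the label ring around it at (317,252), and the solder reel well clear. I'll refine the centre from the ring.

```bash
python3 - <<'E'
from h import *
d=np.load("w1.npz"); fr=d["frame"]
def fish(d,u,v,z):
    f=240/np.tan(np.radians(float(d["vfov"]))/2); x=u-d["cx"];y=v-d["cy"]; r=np.hypot(x,y); th=r/f
    q=np.array([x/r*np.sin(th),-y/r*np.sin(th),-np.cos(th)]); P=d["pose"]; w=P[:3,:3]@q
    return P[:3,3]+w*(z-P[2,3])/w[2]
b=(265,200,370,305); g=fr[b[1]:b[3],b[0]:b[2]]
k=((g.min(2)>120)&(g.max(2).astype(int)-g.min(2)<40)).astype(np.uint8)
n,l,st,c=cv2.connectedComponentsWithStats(k)
i=max(range(1,n),key=lambda i:(st[i,4] if abs(c[i]-[52,52]).max()<15 else 0)); print(st[i],c[i])
cs,_=cv2.findContours((l==i).astype(np.uint8),0,1); cc=max(cs,key=cv2.contourArea)[:,0]+[b[0],b[1]]
for z in(.058,.059,.060):
    w=np.array([fish(d,u,v,z)[:2] for u,v in cc],np.float32)*1000; print(z,cv2.minEnclosingCircle(w),cv2.fitEllipse(w))
print("tip",fish(d,317,254,.066))
E
```

```text
[  21   24   63   59 1753] [51.80547633 52.77524244]
0.058 ((553.3836059570312, 180.5476531982422), 18.63849449157715) ((553.319580078125, 180.5557861328125), (36.545440673828125, 36.58641815185547), 14.306548118591309)
0.059 ((553.1205444335938, 180.73655700683594), 18.550142288208008) ((553.0567626953125, 180.7447052001953), (36.37214660644531, 36.41292953491211), 14.31053638458252)
0.06 ((552.857421875, 180.92559814453125), 18.46170425415039) ((552.7939453125, 180.93362426757812), (36.1988410949707, 36.23943328857422), 14.308536529541016)
tip [0.55139364 0.18206229 0.066     ]
```

Call:
step_arm([
  {"fingers": -1, "translation": [0, 0, 0.014], "rot": [0, 0, 0]},
  {"fingers": -1, "translation": [0, 0, 0.014], "rot": [0, 0, 0]},
  {"fingers": -1, "translation": [0, 0, 0.014], "rot": [0, 0, 0]},
  {"fingers": -1, "translation": [0, 0, 0.014], "rot": [0, 0, 0]},
  {"fingers": -1, "translation": [0, 0, 0.014], "rot": [0, 0, 0]},
  {"fingers": -1, "translation": [0, 0, 0.014], "rot": [0, 0, 0]},
  {"fingers": -1, "translation": [0, 0, 0.0115], "rot": [0, 0, 0]},
  {"fingers": -1, "translation": [0, 0, 0], "rot": [0, 0, 0]},
])

```text
time_s: 2.85
tool_pos: [0.5531, 0.1805, 0.2024]
ee_rot: [0.312, 0.95, -0.001, -0.001]
contact_force: [-0.5, 0.8, -0.4]
grip_width: 0.0852
grip_force: 0.0
```

Call:
step_arm([
  {"fingers": 1, "translation": [0, 0, 0], "rot": [0, 0, 0]},
  {"fingers": 1, "translation": [0, 0, 0], "rot": [0, 0, 0]},
  {"fingers": 1, "translation": [0, 0, 0], "rot": [0, 0, 0]},
  {"fingers": 1, "translation": [0, 0, 0], "rot": [0, 0, 0]},
  {"fingers": 1, "translation": [0, 0, 0], "rot": [0, 0, 0]},
  {"fingers": 1, "translation": [0, 0, 0], "rot": [0, 0, 0]},
  {"fingers": 1, "translation": [0, 0, 0], "rot": [0, 0, 0]},
  {"fingers": 1, "translation": [0, 0, 0], "rot": [0, 0, 0]},
], newtons=35)

```text
time_s: 3.65
tool_pos: [0.5539, 0.1807, 0.2052]
ee_rot: [0.312, 0.95, 0.0, 0.001]
contact_force: [-0.4, 0.5, 6.2]
grip_width: 0.0525
grip_force: 36.0
```

Call:
step_arm([
  {"fingers": 1, "translation": [0, 0, -0.001], "rot": [0, 0, 0]},
  {"fingers": 1, "translation": [0, 0, -0.001], "rot": [0, 0, 0]},
  {"fingers": 1, "translation": [0, 0, 0], "rot": [0, 0, 0]},
  {"fingers": 1, "translation": [0, 0, 0], "rot": [0, 0, 0]},
])

```text
time_s: 4.05
tool_pos: [0.5535, 0.1806, 0.2061]
ee_rot: [0.312, 0.95, -0.0, -0.0]
contact_force: [-0.5, -0.1, -1.3]
grip_width: 0.0523
grip_force: 36.8
```

Call:
step_arm([
  {"fingers": 1, "translation": [0, 0, -0.001], "rot": [0, 0, 0]},
  {"fingers": 1, "translation": [0, 0, 0], "rot": [0, 0, 0]},
  {"fingers": 1, "translation": [0, 0, 0], "rot": [0, 0, 0]},
])

```text
time_s: 4.35
tool_pos: [0.5536, 0.1806, 0.2072]
ee_rot: [0.312, 0.95, 0.0, 0.0]
contact_force: [-0.7, -0.4, -1.3]
grip_width: 0.0522
grip_force: 36.9
```

Call:
step_arm([
  {"fingers": 1, "translation": [0, 0, -0.001], "rot": [0, 0, 0]},
  {"fingers": 1, "translation": [0, 0, 0], "rot": [0, 0, 0]},
  {"fingers": 1, "translation": [0, 0, 0], "rot": [0, 0, 0]},
])

```text
time_s: 4.65
tool_pos: [0.5536, 0.1806, 0.2082]
ee_rot: [0.312, 0.95, 0.0, 0.0]
contact_force: [-0.4, 0.0, -1.1]
grip_width: 0.0524
grip_force: 36.9
```

Call:
step_arm([
  {"fingers": 1, "translation": [0, 0, -0.001], "rot": [0, 0, 0]},
  {"fingers": 1, "translation": [0, 0, 0], "rot": [0, 0, 0]},
  {"fingers": 1, "translation": [0, 0, 0], "rot": [0, 0, 0]},
])

```text
time_s: 4.95
tool_pos: [0.5535, 0.1806, 0.209]
ee_rot: [0.312, 0.95, -0.0, -0.0]
contact_force: [-0.8, -0.3, -4.6]
grip_width: 0.052
grip_force: 37.9
```

Call:
step_arm([
  {"fingers": 1, "translation": [0, 0, -0.001], "rot": [0, 0, 0]},
  {"fingers": 1, "translation": [0, 0, 0], "rot": [0, 0, 0]},
  {"fingers": 1, "translation": [0, 0, 0], "rot": [0, 0, 0]},
])

```text
time_s: 5.25
tool_pos: [0.5534, 0.1806, 0.2096]
ee_rot: [0.312, 0.95, -0.0, -0.0]
contact_force: [2.2, 0.3, -15.3]
grip_width: 0.052
grip_force: 39.7
```

Stopped by the pin at TCP z of about 0.209, with free play below it. I ease off, turn, and try again.

Call:
step_arm([
  {"fingers": 1, "translation": [0, 0, 0.0025], "rot": [0, 0, 0]},
  {"fingers": 1, "translation": [0, 0, 0], "rot": [0, 0, 0.12]},
  {"fingers": 1, "translation": [0, 0, 0], "rot": [0, 0, 0.12]},
  {"fingers": 1, "translation": [0, 0, 0], "rot": [0, 0, 0.12]},
  {"fingers": 1, "translation": [0, 0, 0], "rot": [0, 0, 0]},
  {"fingers": 1, "translation": [0, 0, -0.002], "rot": [0, 0, 0]},
  {"fingers": 1, "translation": [0, 0, 0], "rot": [0, 0, 0]},
  {"fingers": 1, "translation": [0, 0, 0], "rot": [0, 0, 0]},
])

```text
time_s: 6.05
tool_pos: [0.5536, 0.1806, 0.2095]
ee_rot: [0.476, 0.879, 0.0, 0.0]
contact_force: [2.1, 0.9, -9.4]
grip_width: 0.0521
grip_force: 40.5
```

```bash
python3 -c "
from workcell import robot
s=robot.state();print(s['qpos'],s['moment'],s['contact_force'],s['tool_pos'])"
```

```text
[ 2.35431663e-01  6.68188864e-01  1.69466919e+00  3.03209880e-05
  7.78701769e-01 -3.42170674e-01] [ 0.19329022 -0.37479776 -0.00142678] [ 2.06821243  0.88674308 -9.43528865] [0.55358889 0.18061615 0.20948959]
```

Call:
step_arm([
  {"fingers": 1, "translation": [0, 0, 0.002], "rot": [0, 0, 0]},
  {"fingers": 1, "translation": [0, 0, 0], "rot": [0, 0, 0.12]},
  {"fingers": 1, "translation": [0, 0, 0], "rot": [0, 0, 0.12]},
  {"fingers": 1, "translation": [0, 0, 0], "rot": [0, 0, 0.12]},
  {"fingers": 1, "translation": [0, 0, 0], "rot": [0, 0, 0]},
  {"fingers": 1, "translation": [0, 0, -0.002], "rot": [0, 0, 0]},
  {"fingers": 1, "translation": [0, 0, 0], "rot": [0, 0, 0]},
  {"fingers": 1, "translation": [0, 0, 0], "rot": [0, 0, 0]},
])

```text
time_s: 6.85
tool_pos: [0.5535, 0.1806, 0.2094]
ee_rot: [0.626, 0.78, -0.0, -0.0]
contact_force: [1.6, 0.9, -8.7]
grip_width: 0.052
grip_force: 40.5
```

```bash
python3 - <<'E'
from workcell import robot
import cv2
d=robot.read_camera("wrist"); cv2.imwrite("pics/w2.png",d["frame"])
E
```

```text
(no output)
```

View pics/w2.png

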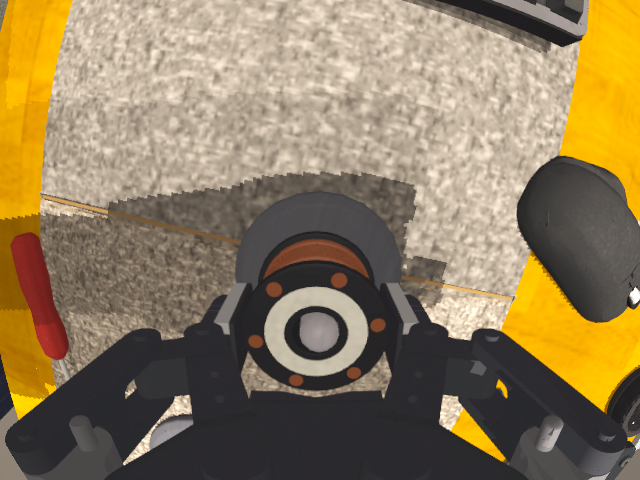

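The picture shows the flange held between the pads, with the hole pattern at the same angle to the gripper as before the turns (upper hole (339,280)), so the reel turns with the grip. Continuing.

Call:
step_arm([
  {"fingers": 1, "translation": [0, 0, 0.002], "rot": [0, 0, 0]},
  {"fingers": 1, "translation": [0, 0, 0], "rot": [0, 0, 0.12]},
  {"fingers": 1, "translation": [0, 0, 0], "rot": [0, 0, 0.12]},
  {"fingers": 1, "translation": [0, 0, 0], "rot": [0, 0, 0.12]},
  {"fingers": 1, "translation": [0, 0, 0], "rot": [0, 0, 0]},
  {"fingers": 1, "translation": [0, 0, -0.002], "rot": [0, 0, 0]},
  {"fingers": 1, "translation": [0, 0, 0], "rot": [0, 0, 0]},
  {"fingers": 1, "translation": [0, 0, 0], "rot": [0, 0, 0]},
])

```text
time_s: 7.7
tool_pos: [0.5536, 0.1806, 0.2099]
ee_rot: [0.756, 0.655, 0.0, 0.0]
contact_force: [-0.1, -0.3, -1.7]
grip_width: 0.0523
grip_force: 40.9
```

Call:
step_arm([
  {"fingers": 1, "translation": [0, 0, 0], "rot": [0, 0, 0]},
])

```text
time_s: 7.8
tool_pos: [0.5536, 0.1806, 0.2097]
ee_rot: [0.756, 0.655, 0.0, 0.0]
contact_force: [-0.4, -0.9, -1.5]
grip_width: 0.052
grip_force: 40.9
```

Call:
step_arm([
  {"fingers": 1, "translation": [0, 0, -0.0007], "rot": [0, 0, 0]},
  {"fingers": 1, "translation": [0, 0, 0], "rot": [0, 0, 0]},
  {"fingers": 1, "translation": [0, 0, 0], "rot": [0, 0, 0]},
])

```text
time_s: 8.1
tool_pos: [0.5535, 0.1806, 0.2103]
ee_rot: [0.756, 0.654, -0.0, -0.0]
contact_force: [0.3, 0.1, -3.2]
grip_width: 0.0522
grip_force: 40.8
```

Call:
step_arm([
  {"fingers": 1, "translation": [0, 0, -0.001], "rot": [0, 0, 0]},
  {"fingers": 1, "translation": [0, 0, 0], "rot": [0, 0, 0]},
  {"fingers": 1, "translation": [0, 0, 0], "rot": [0, 0, 0]},
])

```text
time_s: 8.4
tool_pos: [0.5535, 0.1806, 0.2114]
ee_rot: [0.756, 0.654, -0.0, -0.0]
contact_force: [-0.4, 0.6, -4.2]
grip_width: 0.052
grip_force: 40.8
```

Call:
step_arm([
  {"fingers": 1, "translation": [0, 0, 0], "rot": [0, 0, 0.08]},
  {"fingers": 1, "translation": [0, 0, 0], "rot": [0, 0, 0]},
  {"fingers": 1, "translation": [0, 0, 0], "rot": [0, 0, 0]},
])

```text
time_s: 8.7
tool_pos: [0.5536, 0.1807, 0.2115]
ee_rot: [0.781, 0.624, 0.0, 0.0]
contact_force: [-0.7, 0.6, -1.4]
grip_width: 0.0522
grip_force: 40.9
```

Call:
step_arm([
  {"fingers": 1, "translation": [0, 0, -0.001], "rot": [0, 0, 0]},
  {"fingers": 1, "translation": [0, 0, -0.001], "rot": [0, 0, 0]},
  {"fingers": 1, "translation": [0, 0, 0], "rot": [0, 0, 0]},
])

```text
time_s: 9.0
tool_pos: [0.5536, 0.1806, 0.2136]
ee_rot: [0.782, 0.624, 0.0, 0.0]
contact_force: [-0.4, 0.5, -1.3]
grip_width: 0.0521
grip_force: 40.9
```

```bash
python3 -c "
from workcell import robot
s=robot.state();print(s['qpos'],s['moment'],s['contact_force'],s['tool_pos'])"
```

```text
[ 2.35455070e-01  6.61546646e-01  1.69375281e+00 -8.70474776e-06
  7.85957556e-01  4.58894849e-01] [ 0.02710021 -0.0261663   0.00136827] [-0.42374722  0.50133784 -1.29798241] [0.55362799 0.18063692 0.21360152]
```

Free: only its weight shows. Lifting straight up, gently at first.

Call:
step_arm([
  {"fingers": 1, "translation": [0, 0, -0.002], "rot": [0, 0, 0]},
  {"fingers": 1, "translation": [0, 0, -0.002], "rot": [0, 0, 0]},
  {"fingers": 1, "translation": [0, 0, -0.002], "rot": [0, 0, 0]},
  {"fingers": 1, "translation": [0, 0, -0.002], "rot": [0, 0, 0]},
])

```text
time_s: 9.4
tool_pos: [0.5536, 0.1806, 0.2216]
ee_rot: [0.782, 0.624, 0.0, 0.0]
contact_force: [-0.5, 0.8, -1.9]
grip_width: 0.0523
grip_force: 40.9
```

Call:
step_arm([
  {"fingers": 1, "translation": [0, 0, -0.004], "rot": [0, 0, 0]},
  {"fingers": 1, "translation": [0, 0, -0.004], "rot": [0, 0, 0]},
  {"fingers": 1, "translation": [0, 0, -0.004], "rot": [0, 0, 0]},
  {"fingers": 1, "translation": [0, 0, -0.004], "rot": [0, 0, 0]},
])

```text
time_s: 9.8
tool_pos: [0.5536, 0.1806, 0.2378]
ee_rot: [0.782, 0.624, 0.0, 0.0]
contact_force: [-0.3, 1.0, -2.4]
grip_width: 0.0523
grip_force: 40.9
```

Call:
step_arm([
  {"fingers": 1, "translation": [0, 0, -0.006], "rot": [0, 0, 0]},
  {"fingers": 1, "translation": [0, 0, -0.006], "rot": [0, 0, 0]},
  {"fingers": 1, "translation": [0, 0, -0.006], "rot": [0, 0, 0]},
  {"fingers": 1, "translation": [0, 0, -0.006], "rot": [0, 0, 0]},
  {"fingers": 1, "translation": [0, 0, -0.008], "rot": [0, 0, 0]},
  {"fingers": 1, "translation": [0, 0, -0.01], "rot": [0, 0, 0]},
  {"fingers": 1, "translation": [0, 0, -0.01], "rot": [0, 0, 0]},
  {"fingers": 1, "translation": [0, 0, -0.01], "rot": [0, 0, 0]},
  {"fingers": 1, "translation": [0, 0, -0.006], "rot": [0, 0, 0]},
  {"fingers": 1, "translation": [0, 0, 0], "rot": [0, 0, 0]},
])

```text
time_s: 10.8
tool_pos: [0.5537, 0.1806, 0.3065]
ee_rot: [0.782, 0.624, 0.001, 0.0]
contact_force: [0.1, 0.5, -1.6]
grip_width: 0.0524
grip_force: 40.9
```

```bash
python3 - <<'E'
from workcell import robot
import cv2,numpy as np
from scipy.spatial.transform import Rotation as R
s=robot.state(); r=R.from_quat(s["ee_rot"]); print(s["tool_pos"],s["contact_force"],s["qpos"])
d=r.inv().apply(np.array([0.465,-0.188,s["tool_pos"][2]])-s["tool_pos"]); print("delta tool",d,"tool y",r.apply([0,1,0]))
d=robot.read_camera("side"); cv2.imwrite("pics/s2.png",d["frame"])
E
```

```text
[0.55371938 0.18064663 0.30646362] [ 0.10706031  0.47611203 -1.64197375] [2.35431039e-01 5.23709176e-01 1.65281125e+00 2.02184795e-05
 9.63458316e-01 4.59475602e-01]
delta tool [-3.79144152e-01 -4.59339204e-03 -2.83626040e-04] tool y [ 0.97500314 -0.22218643  0.00143915]
```

View pics/s2.png

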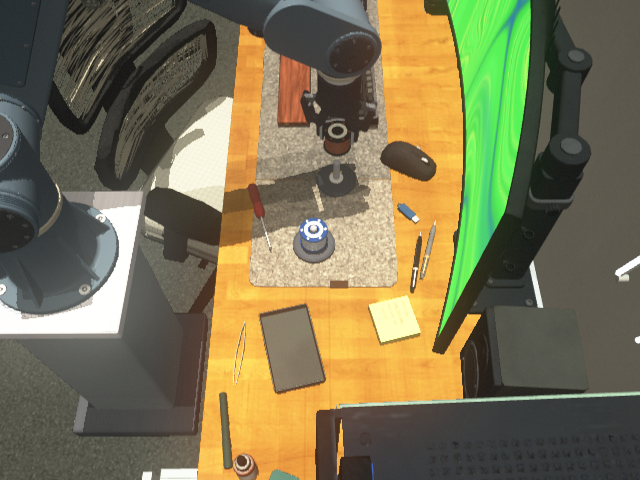

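The side view shows the reel held upright above the bare spindle (337,140), solder reel and the other items undisturbed. Now I move it over the tray.

Call:
step_arm([
  {"fingers": 1, "translation": [-0.01, 0, 0], "rot": [0, 0, 0]},
  {"fingers": 1, "translation": [-0.02, 0, 0], "rot": [0, 0, 0]},
  {"fingers": 1, "translation": [-0.025, -0.001, 0], "rot": [0, 0, 0]},
  {"fingers": 1, "translation": [-0.025, -0.001, 0], "rot": [0, 0, 0]},
  {"fingers": 1, "translation": [-0.025, -0.001, 0], "rot": [0, 0, 0]},
  {"fingers": 1, "translation": [-0.025, -0.001, 0], "rot": [0, 0, 0]},
  {"fingers": 1, "translation": [-0.025, -0.001, 0], "rot": [0, 0, 0]},
  {"fingers": 1, "translation": [-0.025, 0, 0], "rot": [0, 0, 0]},
  {"fingers": 1, "translation": [-0.025, 0, 0], "rot": [0, 0, 0]},
  {"fingers": 1, "translation": [-0.025, 0, 0], "rot": [0, 0, 0]},
])

```text
time_s: 11.85
tool_pos: [0.4968, -0.0439, 0.3049]
ee_rot: [0.782, 0.624, -0.0, -0.0]
contact_force: [0.2, -0.3, -1.1]
grip_width: 0.0519
grip_force: 40.9
```

Call:
step_arm([
  {"fingers": 1, "translation": [-0.025, 0, 0], "rot": [0, 0, 0]},
  {"fingers": 1, "translation": [-0.025, 0, 0], "rot": [0, 0, 0]},
  {"fingers": 1, "translation": [-0.025, 0, 0], "rot": [0, 0, 0]},
  {"fingers": 1, "translation": [-0.025, 0, 0], "rot": [0, 0, 0]},
  {"fingers": 1, "translation": [-0.025, 0, 0], "rot": [0, 0, 0]},
  {"fingers": 1, "translation": [-0.016, 0, 0], "rot": [0, 0, 0]},
  {"fingers": 1, "translation": [-0.008, 0, 0], "rot": [0, 0, 0]},
  {"fingers": 1, "translation": [0, 0, 0], "rot": [0, 0, 0]},
])

```text
time_s: 12.65
tool_pos: [0.464, -0.1885, 0.3051]
ee_rot: [0.782, 0.623, -0.0, -0.0]
contact_force: [-0.3, 0.6, -1.9]
grip_width: 0.0523
grip_force: 40.9
```

Call:
step_arm([
  {"fingers": 1, "translation": [0, 0, 0], "rot": [0, 0, 0.1]},
  {"fingers": 1, "translation": [0, 0, 0], "rot": [0, 0, 0.14]},
  {"fingers": 1, "translation": [0, 0, 0], "rot": [0, 0, 0.14]},
  {"fingers": 1, "translation": [0, 0, 0], "rot": [0, 0, 0.14]},
  {"fingers": 1, "translation": [0, 0, 0], "rot": [0, 0, 0.14]},
  {"fingers": 1, "translation": [0, 0, 0], "rot": [0, 0, 0.14]},
  {"fingers": 1, "translation": [0, 0, 0], "rot": [0, 0, 0.14]},
  {"fingers": 1, "translation": [0, 0, 0], "rot": [0, 0, 0.12]},
  {"fingers": 1, "translation": [0, 0, 0], "rot": [0, 0, 0.06]},
  {"fingers": 1, "translation": [0, 0, 0], "rot": [0, 0, 0]},
])

```text
time_s: 13.65
tool_pos: [0.4645, -0.187, 0.3052]
ee_rot: [0.994, 0.113, -0.0, -0.0]
contact_force: [-0.4, -0.9, -1.9]
grip_width: 0.0517
grip_force: 40.9
```

```bash
python3 - <<'E'
from h import *
from workcell import robot
s=robot.state(); print(s["tool_pos"],s["contact_force"],s["qpos"],s["ee_rot"])
d=np.load("side0.npz")
w=[onz(d,u,v,.016)[:2] for u,v in((261,313),(308,305),(325,380),(276,391))]; print(w,np.mean(w,0))
d=robot.read_camera("wrist"); np.savez("w3.npz",**d); cv2.imwrite("pics/w3.png",d["frame"])
E
```

```text
[ 0.46453719 -0.18704015  0.30523857] [-0.35458746 -0.869539   -1.88322648] [-4.75783218e-01  3.96665735e-01  1.86849944e+00  1.11021264e-04
  8.76852529e-01  8.68083704e-01] [ 9.93573781e-01  1.13186111e-01 -1.52974041e-04 -1.53577832e-04]
[array([ 0.41098031, -0.13136358]), array([ 0.49682587, -0.11593678]), array([ 0.52675212, -0.25740286]), array([ 0.44307204, -0.2759727 ])] [ 0.46940759 -0.19516898]
```

View pics/w3.png

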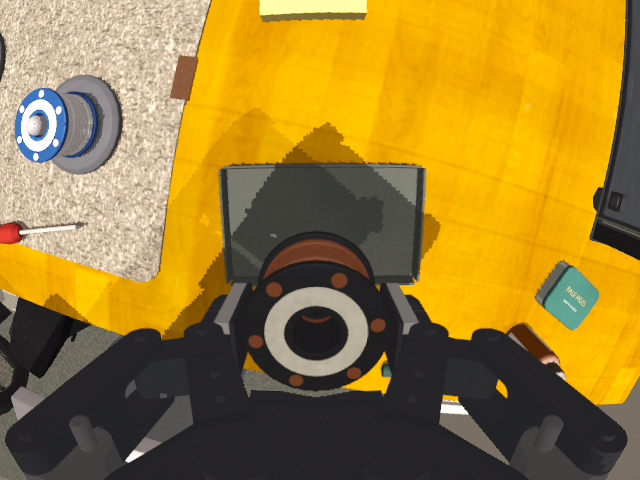

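The wrist view shows the reel held upright over the tray, far wall corners at (221,170) and (424,165), with the fingers along the tray's long side. Lowering.

Call:
step_arm([
  {"fingers": 1, "translation": [0, 0, 0.01], "rot": [0, 0, 0]},
  {"fingers": 1, "translation": [0, 0, 0.014], "rot": [0, 0, 0]},
  {"fingers": 1, "translation": [0, 0, 0.014], "rot": [0, 0, 0]},
  {"fingers": 1, "translation": [0, 0, 0.014], "rot": [0, 0, 0]},
  {"fingers": 1, "translation": [0, 0, 0.014], "rot": [0, 0, 0]},
  {"fingers": 1, "translation": [0, 0, 0.014], "rot": [0, 0, 0]},
  {"fingers": 1, "translation": [0, 0, 0.012], "rot": [0, 0, 0]},
  {"fingers": 1, "translation": [0, 0, 0.008], "rot": [0, 0, 0]},
  {"fingers": 1, "translation": [0, 0, 0.004], "rot": [0, 0, 0]},
  {"fingers": 1, "translation": [0, 0, 0], "rot": [0, 0, 0]},
])

```text
time_s: 14.7
tool_pos: [0.4645, -0.1878, 0.201]
ee_rot: [0.994, 0.113, -0.0, -0.0]
contact_force: [-1.1, -0.2, -1.3]
grip_width: 0.0519
grip_force: 40.9
```

Call:
step_arm([
  {"fingers": 1, "translation": [0, 0, 0.002], "rot": [0, 0, 0]},
  {"fingers": 1, "translation": [0, 0, 0.002], "rot": [0, 0, 0]},
  {"fingers": 1, "translation": [0, 0, 0.002], "rot": [0, 0, 0]},
  {"fingers": 1, "translation": [0, 0, 0], "rot": [0, 0, 0]},
  {"fingers": 1, "translation": [0, 0, 0], "rot": [0, 0, 0]},
])

```text
time_s: 15.2
tool_pos: [0.4645, -0.1878, 0.1955]
ee_rot: [0.994, 0.113, 0.0, 0.0]
contact_force: [0.7, 0.9, -1.7]
grip_width: 0.0522
grip_force: 40.9
```

Call:
step_arm([
  {"fingers": 1, "translation": [0, 0, 0.001], "rot": [0, 0, 0]},
  {"fingers": 1, "translation": [0, 0, 0], "rot": [0, 0, 0]},
  {"fingers": 1, "translation": [0, 0, 0], "rot": [0, 0, 0]},
])

```text
time_s: 15.5
tool_pos: [0.4645, -0.1878, 0.1944]
ee_rot: [0.994, 0.113, -0.0, -0.0]
contact_force: [-0.3, -0.8, -2.0]
grip_width: 0.0521
grip_force: 40.9
```

Call:
step_arm([
  {"fingers": 1, "translation": [0, 0, 0.001], "rot": [0, 0, 0]},
  {"fingers": 1, "translation": [0, 0, 0], "rot": [0, 0, 0]},
  {"fingers": 1, "translation": [0, 0, 0], "rot": [0, 0, 0]},
])

```text
time_s: 15.8
tool_pos: [0.4645, -0.1878, 0.1934]
ee_rot: [0.994, 0.113, -0.0, -0.0]
contact_force: [1.4, -0.4, -1.6]
grip_width: 0.052
grip_force: 40.9
```

Call:
step_arm([
  {"fingers": 1, "translation": [0, 0, 0.001], "rot": [0, 0, 0]},
  {"fingers": 1, "translation": [0, 0, 0], "rot": [0, 0, 0]},
  {"fingers": 1, "translation": [0, 0, 0], "rot": [0, 0, 0]},
])

```text
time_s: 16.1
tool_pos: [0.4645, -0.1878, 0.1924]
ee_rot: [0.994, 0.113, -0.0, -0.0]
contact_force: [-0.0, 0.8, -1.3]
grip_width: 0.0521
grip_force: 40.9
```

Call:
step_arm([
  {"fingers": 1, "translation": [0, 0, 0.0007], "rot": [0, 0, 0]},
  {"fingers": 1, "translation": [0, 0, 0], "rot": [0, 0, 0]},
  {"fingers": 1, "translation": [0, 0, 0], "rot": [0, 0, 0]},
])

```text
time_s: 16.4
tool_pos: [0.4645, -0.1878, 0.1917]
ee_rot: [0.994, 0.113, -0.0, -0.0]
contact_force: [-0.5, -0.6, -1.6]
grip_width: 0.0521
grip_force: 40.9
```

Call:
step_arm([
  {"fingers": 1, "translation": [0, 0, 0.0007], "rot": [0, 0, 0]},
  {"fingers": 1, "translation": [0, 0, 0], "rot": [0, 0, 0]},
  {"fingers": 1, "translation": [0, 0, 0], "rot": [0, 0, 0]},
])

```text
time_s: 16.7
tool_pos: [0.4645, -0.1878, 0.191]
ee_rot: [0.994, 0.113, -0.0, -0.0]
contact_force: [1.4, 0.4, -1.1]
grip_width: 0.0525
grip_force: 40.9
```

Call:
step_arm([
  {"fingers": 1, "translation": [0, 0, 0.0008], "rot": [0, 0, 0]},
  {"fingers": 1, "translation": [0, 0, 0], "rot": [0, 0, 0]},
  {"fingers": 1, "translation": [0, 0, 0], "rot": [0, 0, 0]},
])

```text
time_s: 17.0
tool_pos: [0.4645, -0.1878, 0.1902]
ee_rot: [0.994, 0.113, -0.0, -0.0]
contact_force: [0.7, -0.7, -2.1]
grip_width: 0.052
grip_force: 40.9
```

Call:
step_arm([
  {"fingers": 1, "translation": [0, 0, 0.0008], "rot": [0, 0, 0]},
  {"fingers": 1, "translation": [0, 0, 0], "rot": [0, 0, 0]},
  {"fingers": 1, "translation": [0, 0, 0], "rot": [0, 0, 0]},
])

```text
time_s: 17.3
tool_pos: [0.4645, -0.1878, 0.1894]
ee_rot: [0.994, 0.113, -0.0, -0.0]
contact_force: [-0.4, -0.2, -1.7]
grip_width: 0.0521
grip_force: 40.9
```

Call:
step_arm([
  {"fingers": 1, "translation": [0, 0, 0.0008], "rot": [0, 0, 0]},
  {"fingers": 1, "translation": [0, 0, 0], "rot": [0, 0, 0]},
  {"fingers": 1, "translation": [0, 0, 0], "rot": [0, 0, 0]},
])

```text
time_s: 17.6
tool_pos: [0.4645, -0.1879, 0.1892]
ee_rot: [0.994, 0.113, 0.0, 0.0]
contact_force: [-3.6, 0.6, 9.1]
grip_width: 0.052
grip_force: 41.5
```

Call:
step_arm([
  {"fingers": 1, "translation": [0, 0, 0.0008], "rot": [0, 0, 0]},
  {"fingers": 1, "translation": [0, 0, 0], "rot": [0, 0, 0]},
  {"fingers": 1, "translation": [0, 0, 0], "rot": [0, 0, 0]},
])

```text
time_s: 17.9
tool_pos: [0.4645, -0.1878, 0.189]
ee_rot: [0.994, 0.113, 0.0, 0.0]
contact_force: [-7.8, 3.3, 21.0]
grip_width: 0.0522
grip_force: 42.1
```

```bash
python3 - <<'E'
from h import *
from workcell import robot
s=robot.state(); print(s["tool_pos"],s["contact_force"])
d=robot.read_camera("side"); cv2.imwrite("pics/s3.png",cv2.resize(d["frame"][270:410,200:390],None,fx=4,fy=4,interpolation=2))
E
```

```text
[ 0.46454298 -0.18784537  0.18904159] [-7.78511844  3.32511532 20.96296551]
```

View pics/s3.png

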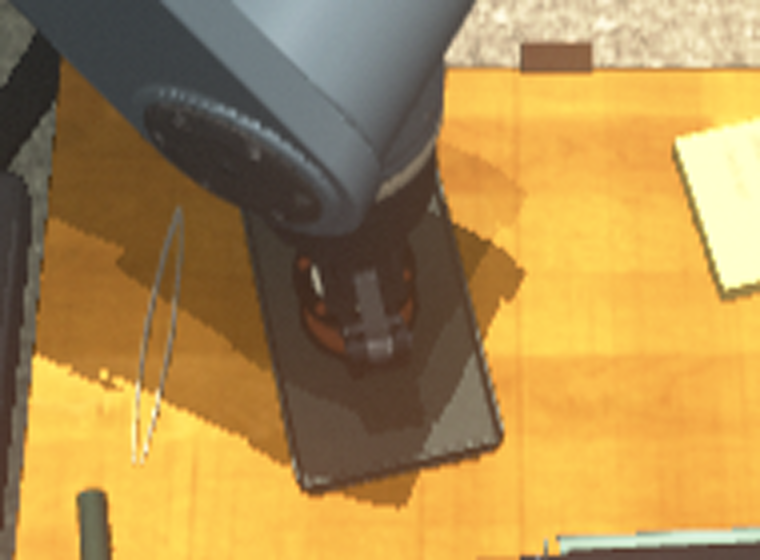

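The crop shows the reel at about (358,310), inside the tray walls and standing on the floor, with the tweezers clear. I back off the pressure, open and rise.

Call:
step_arm([
  {"fingers": 1, "translation": [0, 0, -0.0014], "rot": [0, 0, 0]},
  {"fingers": 1, "translation": [0, 0, 0], "rot": [0, 0, 0]},
  {"fingers": 0.2, "translation": [0, 0, 0], "rot": [0, 0, 0]},
  {"fingers": -0.4, "translation": [0, 0, 0], "rot": [0, 0, 0]},
  {"fingers": -1, "translation": [0, 0, 0], "rot": [0, 0, 0]},
  {"fingers": -1, "translation": [0, 0, 0], "rot": [0, 0, 0]},
  {"fingers": -1, "translation": [0, 0, 0], "rot": [0, 0, 0]},
  {"fingers": -1, "translation": [0, 0, 0], "rot": [0, 0, 0]},
  {"fingers": -1, "translation": [0, 0, 0], "rot": [0, 0, 0]},
])

```text
time_s: 18.85
tool_pos: [0.4645, -0.1878, 0.1892]
ee_rot: [0.994, 0.113, -0.0, -0.0]
contact_force: [0.7, 0.6, 0.3]
grip_width: 0.0853
grip_force: 0.0
```

Call:
step_arm([
  {"fingers": -1, "translation": [0, 0, -0.005], "rot": [0, 0, 0]},
  {"fingers": -1, "translation": [0, 0, -0.01], "rot": [0, 0, 0]},
  {"fingers": -1, "translation": [0, 0, -0.015], "rot": [0, 0, 0]},
  {"fingers": -1, "translation": [0, 0, -0.02], "rot": [0, 0, 0]},
  {"fingers": -1, "translation": [0, 0, -0.025], "rot": [0, 0, 0]},
  {"fingers": -1, "translation": [0, 0, -0.025], "rot": [0, 0, 0]},
  {"fingers": -1, "translation": [0, 0, -0.025], "rot": [0, 0, 0]},
  {"fingers": -1, "translation": [0, 0, -0.015], "rot": [0, 0, 0]},
  {"fingers": -1, "translation": [0, 0, 0], "rot": [0, 0, 0]},
  {"fingers": -1, "translation": [0, 0, 0], "rot": [0, 0, 0]},
])

```text
time_s: 19.85
tool_pos: [0.4643, -0.1877, 0.3293]
ee_rot: [0.994, 0.113, 0.0, 0.0]
contact_force: [0.4, 1.1, 0.2]
grip_width: 0.0856
grip_force: 0.0
```

```bash
python3 - <<'E'
from workcell import robot
import cv2
s=robot.state(); print(s["time_s"],s["tool_pos"],s["contact_force"],s["grip_width"])
d=robot.read_camera("wrist"); cv2.imwrite("pics/w4.png",d["frame"])
E
```

```text
19.85 [ 0.46428619 -0.18768168  0.32926767] [0.43665938 1.05665783 0.20461526] 0.08560335917230823
```

View pics/w4.png

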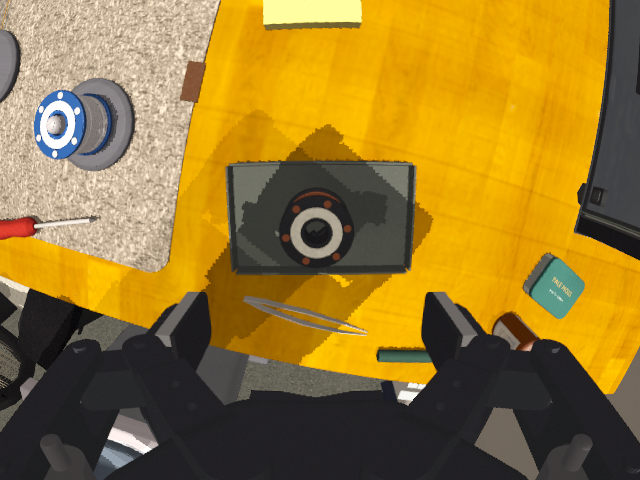

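The reel stands upright inside the tray at about (316,230), released and clear of the gripper, and everything else is in place. Handing in.

```bash
python3 -c "
from workcell import robot
print(robot.finish_job())"
```

```text
the job is handed in; nothing more can be done
None
```

The copper reel came free on the fourth turning position tried and now stands upright in the parts tray; nothing else was moved, and the job was handed in at about 20 s.

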